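Nest three handled mixing pans, each handle down in the pouring lip below

ROBOT

A 7-joint arm with a two-finger parallel gripper is mounted at the origin on a cart in front of the work surface, level with it; the furniture and walls round the work are solid. World frame = base frame: x ahead of the robot, y to its left, z up, the work surface at z = 0. Lengths are in mm, angles in rad, forces in N, time in s.
With the tool pointing down it reaches from about 375 to 925 mm from the base axis. Payload 3.1 kg.
Tool frame: the origin (TCP) lies at the very end of the fingers, on their centre line; the grasp point (between the pads) lies 19 mm behind it; z points along the fingers, y is the line along which they close (so a half turn about z gives the same grasp; the last joint's range is limited). The gripper opens to 85 mm and grips with 20 to 120 N. Pads are 22 mm wide; open, the fingers measure 114 mm over their backs; the gripper's body (76 mm by 85 mm) begins 54 mm behind the grasp point. The pads swing forward as they close: fully open they stand 13 mm farther back than shut.
Start: joints at [1.241, 0.383, 0.044, 1.598, -0.018, 1.161, -0.05], TCP at [149.344, -632.613, 231.269] pointing down, gripper open.
Joint ranges: [-2.61, 2.61], [-0.41, 2.15], [-1.48, 1.57], [0, 2.5], [-1.57, 4.71], [0.05, 1.97], [-2.85, 2.85]. Speed limits (rad/s): [2.79, 2.79, 3.14, 3.14, 3.14, 3.14, 3.14].

INTERFACE

Orientations are given as a unit quaternion [x, y, z, w].
In Python, from rig import ctrl gives the robot as it stands.
- The arm moves only by the shell command python3 -m creep 'ROWS' [OPENING]. ROWS is JSON, a list of rows, each a list of 4 numbers: the shift along the tool's x, y, z in units of 40 mm (1.0 is 40 mm), then the turn about the tool's z in units of 5 degrees (1.0 is 5 degrees). In form: [[x, y, z, twist], ...]. A call has 1 to 10 rows; each row shifts and turns the commanded pose from where the row before left it, along the tool's axes as they then stand; what a row does not reach is not made up. A row lasts 1/8 s, in which the tool goes at most 62.5 mm and 10.7 degrees, less where a joint would pass 70% of its speed; a pose out of reach is approached as far as the arm can. A call is refused whole if a number of a shift passes 1 or a number of a turn 1, either way. A call with a gripper value outside its range is refused whole. OPENING is the closure, from 0 (fully open) to 1 (shut), set as the call begins (- or left out, the last holds). The fingers move at their own pace and stop on an object; the grip force is fixed at half the most. Time passes only in rows, so rows that do not move let the fingers close. It gives the time, the measured TCP pose, the force, the opening and the grip force at its end, in the units of the state.
- ctrl.get_state(): the state, without advancing time (a new reading comes with each control period).
- ctrl.snapshot(name): name is "scene" or "top" or "wrist"; returns a dict with "frame" (420x560x3 uint8, red, green, blue), "mtx" (3x3 intrinsics, pixels), "eye" and "orientation" of the camera in the world. Camera axes: x right, y down, z forward; pixel columns grow to the right and rows downward; lengths in mm; the calibration is good to about 2 mm. A picture is of the moment at which its call begins. There is no depth.
- ctrl.finish_job(): hands the job in; it is judged then, once.
The state is a dict: "time": time; "q": joint angles; "dq": joint speeds; "tau": joint torques, N m; "tcp_pos": TCP position; "ee_rot": TCP orientation; "contact_force": force on the tool from outside, world axes, zero at the start; "moment": the same for the moment, N m; "gripper_width": finger opening in mm; "grasp_force": force on a finger pad.
Only numpy, scipy, OpenCV 4.12 (cv2) and the standard library are available. Lean on these libraries where they do the work, as an engineer would, in place of code of your own. Each camera call takes 0.05 s, during which the arm holds its last target. There are 200 camera calls.

TASK

Put the mixing pans away as one nest: the medium pan inside the large one where it stands, and the small pan inside the medium one, each right down flat on the floor of the pan that holds it. A pan only goes fully home when the neck of its handle has dropped into the pouring lip of the pan below, so that the three handles fan out one beside the other; feel for the lip by turning the pan gently while its handle rests on the ring, never force it. Leave the large pan and the things lying about where they are.

Things in the scene. Friction and masses are not known exactly. Their poses are not given: they have to be found in the camera images.
- large_pan_foot (a point): The widest of three aluminium mixing pans, mouth up, 2.4 kg, thick-bottomed; stays where it is. Point at the centre of its underside; z up its axis, x along its handle. Outside radius 66 mm at the foot, 75 mm at the top; 70 mm high with its ring; wall 3 mm, floor 5 mm. Handle 42 mm above the foot, ends 176 mm from the axis.
- large_pan_grip (a point): The centre of the black plastic grip of the large pan's handle, 127.5 mm from its axis along x, 42 mm above its foot.
- large_pan: The large pan, same point and axes. Grey plastic pouring ring 14 mm high snapped on its rim. Its one lip is a gap 12 mm deep, 17 mm wide at the floor, flared to 22 mm at the top, with a 13 mm spout. It lies anywhere 34 to 86 degrees anticlockwise (from above) of the handle: look or feel for it. Stiff: 4 N m to turn.
- medium_pan_foot (a point): The medium mixing pan, mouth up, about 0.26 kg. Point at the centre of its underside; z up its axis, x along its handle. Outside radius 56 mm at the foot, 63 mm at the top; 84 mm high with its ring; wall 3 mm, floor 5 mm. Home in the large pan, its neck clears the lip's floor by 1.5 mm; with the neck on top of the ring the pan is 10.5 mm too high.
- medium_pan: The medium pan, same point and axes. Grey plastic pouring ring 14 mm high snapped on its rim. Its one lip is a gap 12 mm deep, 17 mm wide at the floor, flared to 22 mm at the top, with a 13 mm spout. It lies anywhere 34 to 86 degrees anticlockwise (from above) of the handle: look or feel for it. Stiff: 4 N m to turn.
- small_pan_foot (a point): The narrowest mixing pan, mouth up, about 0.17 kg, rolled rim, no ring. Point at the centre of its underside; z up its axis, x along its handle. Outside radius 46 mm at the foot, 52 mm at the rim; 84 mm high; wall 3 mm, floor 5 mm. Home in the medium pan, its neck clears the lip's floor by 1.5 mm; with the neck on top of the ring the pan is 10.5 mm too high.
- small_pan: The small pan, same point and axes.
- medium_pan_grip (a point): The centre of the black plastic grip of the medium pan's handle, 125.5 mm from the pan's axis along x and 60.5 mm above its foot; same axes as the foot. The handle is level: a round steel neck 12 mm thick, then from 93 to 158 mm from the axis the grip, 20 mm wide and 18 mm high.
- small_pan_grip (a point): The centre of the black plastic grip of the small pan's handle, 112.5 mm from the pan's axis along x and 74.5 mm above its foot; same axes as the foot. The handle is level: a round steel neck 12 mm thick, then from 80 to 145 mm from the axis the grip, 20 mm wide and 18 mm high.
- wood_block: Offcut of pine, 44 x 85 x 38 mm; origin under its centre. Bystander.
- filler_tub: Small white tub of wall filler, 66 mm across, 41 mm high; origin under its centre. Bystander.
- screw_box: Cardboard screw box, 52 x 90 x 32 mm; origin under its centre. Bystander.

How it is judged:
By the outcome, as a careful person would: the job done as asked, in the order asked, and still so for the second after the job is handed in, with the robot touching nothing.
It also fails if it takes over 69 s, if anything falls off the work surface, if the arm or the gripper's body presses on something with over 40 N, if the wrist force passes 120 N, or if a joint passes its speed limit or range.

## Working session

There is one attempt and no reset: what is moved stays moved. The work goes in short steps, Python scripts to look and compute and a shell command to move; the robot and the scene stay as the last step left them, time stands still between calls to the robot, and variables do not carry over. Pictures are saved under pics/ and viewed, at most 13 in all, crops included, and the job is handed in when it is done.

```bash
mkdir -p pics; ls; python3 - <<'E'
from rig import ctrl
import cv2,pickle
d={}
for n in("scene","top"):
    s=ctrl.snapshot(n);d[n]=s
    cv2.imwrite(f"pics/{n}0.png",s["frame"][...,::-1])
    print(n,s["mtx"],s["eye"],s["orientation"])
pickle.dump(d,open("d0.pkl","wb"))
st=ctrl.get_state();print(st)
E
```

```text
pics
scene [[396.50952125   0.         278.18616445]
 [  0.         396.50952125 204.81723547]
 [  0.           0.           1.        ]] [ 49.63220521 273.92501712 779.94471621] [-0.49718035  0.80850668 -0.26577311  0.16879957]
top [[394.44087138   0.         277.51408783]
 [  0.         394.44087138 207.48738366]
 [  0.           0.           1.        ]] [ 478.28329128   45.74893914 1191.25203227] [ 0.71387155 -0.69973431  0.01874272 -0.02019951]
{'time': 0.1, 'q': array([ 1.24118319,  0.38377238,  0.04384083,  1.59941908, -0.01792809,
        1.16120096, -0.0498856 ]), 'dq': array([-0.00048153, -0.00314805,  0.00014446, -0.00345027, -0.00093258,
       -0.00121917,  0.00083765]), 'tau': array([ 2.48964789e-03, -4.34726930e+01,  1.02909934e+00, -2.50451785e+01,
        1.07918287e-02,  5.50561555e-03, -1.02567614e-05]), 'tcp_pos': array([ 149.1401293 , -631.77848737,  229.9994805 ]), 'ee_rot': array([ 9.93285055e-01,  1.15686431e-01, -1.90141781e-04, -1.18855273e-03]), 'contact_force': array([-0.5073464 ,  0.15688753,  0.88549882]), 'moment': array([ 0.00102747,  0.01886987, -0.00864978]), 'grasp_force': 0.0, 'gripper_width': 85.378418340998}
```

View pics/top0.png

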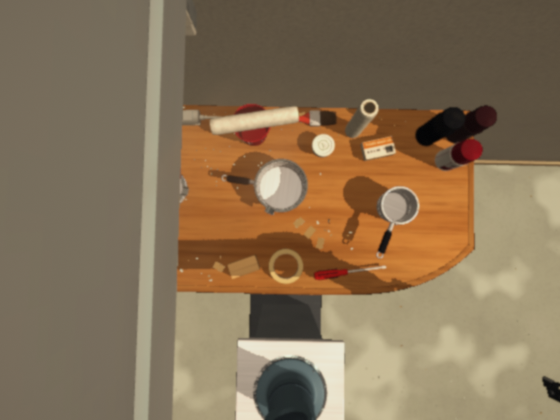

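View pics/scene0.png

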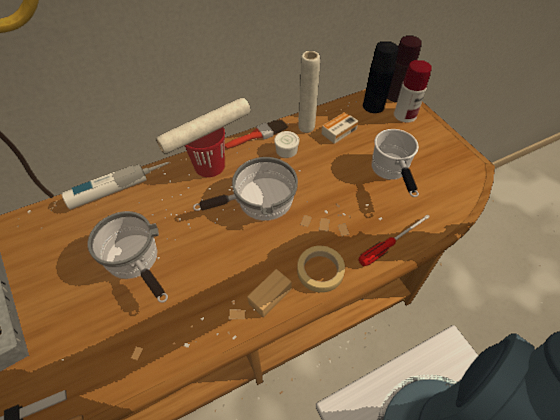

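Top: large pan ring at (281,186), handle to the left at (237,180), lip near (270,210). Small pan is at (398,205) with its handle down to (385,243). Scene: the medium pan is only visible here, at (122,243), with its grip at (152,283) and lip at (153,230).

```bash
cat > h.py <<'E'
import numpy as np, cv2
from scipy.spatial.transform import Rotation as R
def ray(s,u,v):
    d=np.linalg.solve(s["mtx"],[u,v,1.]);return s["eye"],R.from_quat(s["orientation"]).as_matrix()@d
def onz(s,u,v,z):
    e,d=ray(s,u,v);return e+d*(z-e[2])/d[2]
def pix(s,p):
    c=s["mtx"]@(R.from_quat(s["orientation"]).as_matrix().T@(np.array(p,float)-s["eye"]));return c[:2]/c[2]
E
python3 - <<'E'
import pickle,cv2,numpy as np
d=pickle.load(open("d0.pkl","rb"))
def crop(n,x,y):
    c=d[n]["frame"][y:y+75,x:x+100,::-1];return cv2.resize(c,(400,300),interpolation=cv2.INTER_CUBIC)
a=np.vstack([np.hstack([crop("scene",80,205),cv2.resize(d["scene"]["frame"][155:230,190:310,::-1][:, :100],(400,300),interpolation=cv2.INTER_CUBIC)]),np.hstack([crop("top",220,150),crop("top",345,182)])])
cv2.imwrite("pics/comp.png",a)
E
```

```text
(no output)
```

View pics/comp.png

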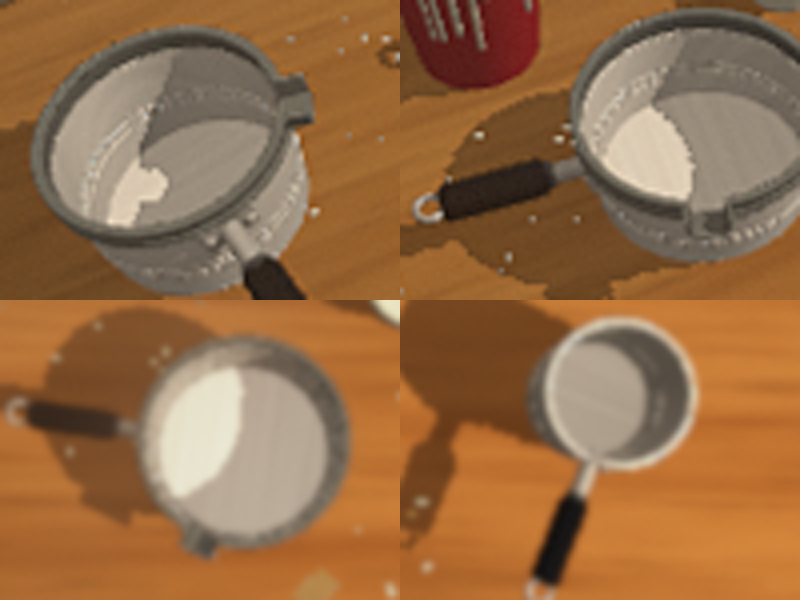

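The composite (4x crops) shows the medium pan with its spout at scene ~(156,230), the large pan's spout at top ~(270.7,210.5) and the small pan's rim centre at top ~(400,205). Next I cast rays.

```bash
cat > m0.py <<'E'
import pickle
from h import *
d=pickle.load(open("d0.pkl","rb"))
S,T=d["scene"],d["top"]
def grip(s,box,z):
    x0,y0,x1,y1=box;f=s["frame"][y0:y1,x0:x1].max(2)<62
    n,l,st,c=cv2.connectedComponentsWithStats(f.astype(np.uint8))
    i=1+st[1:,4].argmax();p=np.argwhere(l==i)[:,::-1]+[x0,y0]
    w=np.array([onz(s,u,v,z)[:2] for u,v in p]);c=w.mean(0);u,sv,vt=np.linalg.svd(w-c)
    return c.round(1),np.degrees(np.arctan2(vt[0,1],vt[0,0])).round(1),len(p),np.ptp((w-c)@vt[0]).round(),np.ptp((w-c)@vt[1]).round()
def circ(s,pts,z):
    w=np.array([onz(s,u,v,z)[:2] for u,v in pts])
    A=np.c_[2*w,np.ones(len(w))];c=np.linalg.lstsq(A,(w**2).sum(1),rcond=None)[0]
    return c[:2].round(1),np.sqrt(c[2]+c[:2]@c[:2]).round(1)
def o(a,ox,oy): return [(ox+x/4-.4,oy+y/4-.4) for x,y in a]
print("med grip",grip(S,(130,260,175,305),60.5+7))
print("large grip S",grip(S,(190,190,235,215),42+7),"T",grip(T,(222,170,255,190),42+7))
print("small grip S",grip(S,(395,160,425,200),74.5+7),"T",grip(T,(375,226,395,257),74.5+7))
print("med rim",circ(S,o([(33,150),(60,85),(110,42),(170,27),(235,40),(75,222),(130,240),(200,228),(255,185)],80,205),84))
print("large rim S",circ(S,o([(573-400,95),(610-400,45),(660-400,17),(710-400,11),(780-400,30),(600-400,180),(650-400,215)],190,155),70))
print("large rim T",circ(T,o([(140,145),(165,75),(220,38),(250,35),(320,70),(350,140),(330,205),(250,248)],220,150),70))
print("small rim T",circ(T,o([(545-400,390-300),(565-400,340-300),(620-400,318-300),(670-400,335-300),(697-400,395-300),(672-400,448-300),(620-400,470-300),(570-400,450-300)],345,182),84))
print("med spout",onz(S,80+306/4-.4,205+95/4-.4,84),"large spout T",onz(T,270.3,210,70),"S",onz(S,190+712/4-100-.4,155+215/4-.4,70))
E
python3 m0.py
```

```text
med grip (array([469. , 347.6]), np.float64(-166.4), 287, np.float64(70.0), np.float64(18.0))
large grip S (array([614.5, 165.1]), np.float64(83.3), 251, np.float64(65.0), np.float64(27.0)) T (array([621.7, 175.4]), np.float64(-97.6), 64, np.float64(42.0), np.float64(14.0))
small grip S (array([ 446.3, -253. ]), np.float64(157.4), 218, np.float64(73.0), np.float64(23.0)) T (array([ 449.6, -253. ]), np.float64(159.6), 125, np.float64(61.0), np.float64(17.0))
med rim (array([591.9, 376.1]), np.float64(65.1))
large rim S (array([597. ,  38.3]), np.float64(78.9))
large rim T (array([604.7,  40.5]), np.float64(75.5))
small rim T (array([ 553.6, -294.7]), np.float64(53.5))
med spout [577.48545226 303.00978841  84.        ] large spout T [532.50760318  69.06366488  70.        ] S [527.28385452  67.31701921  70.        ]
```

```bash
python3 -m creep '[[0.86,-0.58,0,0],[0.86,-0.58,0,0],[0.86,-0.58,0,0],[0.86,-0.58,0,0],[0.86,-0.58,0,0],[0.86,-0.58,0,0],[0.86,-0.58,0,0],[0.86,-0.58,0,0],[0.86,-0.58,0,0],[0.86,-0.58,0,0]]' && python3 -m creep '[[0.31,-0.77,0,0],[0.31,-0.77,0,0],[0.31,-0.77,0,0],[0.31,-0.77,0,0],[0.31,-0.77,0,0],[0.31,-0.77,0,0],[0.31,-0.77,0,0],[0.31,-0.77,0,0],[0.31,-0.77,0,0],[0.31,-0.77,0,0]]'
cat > snap.py <<'E'
import sys,pickle
from h import *
from rig import ctrl
def snap(n,f):
    s=ctrl.snapshot(n);pickle.dump(s,open(f"{f}.pkl","wb"));cv2.imwrite(f"pics/{f}.png",s["frame"][...,::-1]);return s
if __name__=="__main__":
    s=snap(sys.argv[1],sys.argv[2]);print(s["eye"],R.from_quat(s["orientation"]).as_matrix()[:,2])
E
python3 snap.py wrist w1
```

```text
time: 1.35
tcp_pos: [431.2, -326.5, 230.8]
ee_rot: [0.993, 0.116, -0.0, -0.0]
contact_force: [-0.1, -0.7, -0.1]
gripper_width: 85.4
grasp_force: 0.0
time: 2.6
tcp_pos: [480.3, 1.4, 230.9]
ee_rot: [0.993, 0.116, -0.0, 0.0]
contact_force: [0.9, -0.8, -0.3]
gripper_width: 85.5
grasp_force: 0.0
[558.3889101   20.24793534 372.65890859] [-0.30677174 -0.07113417 -0.94912119]
```

View pics/w1.png

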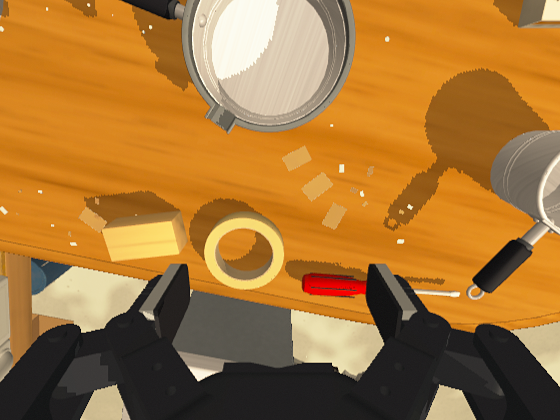

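```bash
python3 -m creep '[[0.21,-0.85,0,0],[0.21,-0.85,0,0],[0.21,-0.85,0,0],[0.21,-0.85,0,0],[0.21,-0.85,0,0],[0.21,-0.85,0,0],[0.21,-0.85,0,0],[0.21,-0.85,0,0],[0.21,-0.85,0,0],[0.21,-0.85,0,0]]'; python3 snap.py wrist w2
```

```text
time: 3.9
tcp_pos: [484.4, 351.0, 230.6]
ee_rot: [0.993, 0.115, -0.0, 0.0]
contact_force: [0.2, 0.2, 1.3]
gripper_width: 85.3
grasp_force: 0.0
[562.43207169 369.86249194 372.41035298] [-0.30676708 -0.07182551 -0.94907063]
```

View pics/w2.png

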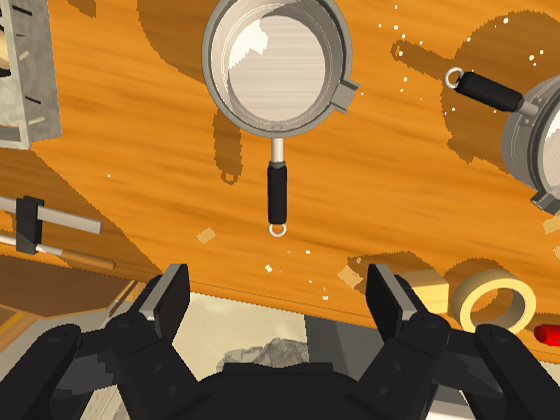

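w1: large ring spans x 182–354 and its bottom is at y=131, with the spout tip at about (217,126). w2: the medium ring spans x 203–353, its spout tip is about (351,98) and its grip runs (277,163)–(277,225), already square to the fingers.

```bash
cat > ring.py <<'E'
import pickle,sys
from h import *
def ring(s,box,z,Rr,smax=70):
    x0,y0,x1,y1=box;h=cv2.cvtColor(s["frame"],cv2.COLOR_RGB2HSV)
    m=np.zeros(h.shape[:2],np.uint8);m[y0:y1,x0:x1]=(h[y0:y1,x0:x1,1]<smax)&(h[y0:y1,x0:x1,2]>50)
    cs,_=cv2.findContours(m,cv2.RETR_EXTERNAL,cv2.CHAIN_APPROX_NONE);c=max(cs,key=cv2.contourArea)[:,0]
    c=c[(c[:,0]>x0+1)&(c[:,1]>y0+1)&(c[:,0]<x1-2)&(c[:,1]<y1-2)]
    w=np.array([onz(s,u,v,z)[:2] for u,v in c])
    k=np.ones(len(w),bool)
    for _ in range(12):
        A=np.c_[2*w[k],np.ones(k.sum())];a=np.linalg.lstsq(A,(w[k]**2).sum(1),rcond=None)[0]
        r=np.hypot(*(w-a[:2]).T);R0=np.sqrt(a[2]+a[:2]@a[:2]);k=abs(r-R0)<max(1.2,2*np.median(abs(r-R0)))
    o=(r>R0+5)&(r<R0+16);az=np.degrees(np.arctan2(*(w-a[:2])[o].T[::-1]))
    return a[:2].round(1),R0.round(1),k.sum(),np.sort(az).round(0)[::max(1,len(az)//12)] if len(az) else None,(w,r-R0)
if __name__=="__main__":
    a=pickle.load(open("w1.pkl","rb"));b=pickle.load(open("w2.pkl","rb"))
    print("large",ring(a,(160,0,380,140),70,75)[:4]);print("med",ring(b,(190,0,380,160),84,63)[:4])
    from m0 import grip
    print("medgrip",grip(b,(260,150,300,235),69.5))
    print("large grip",grip(a,(110,0,190,22),51))
    for n,s,z,t in(("l",a,68,[(206,118),(233,131),(217,126)]),("m",b,82,[(357,85),(345,112),(351,99)])):
        for u,v in t: print(n,onz(s,u,v,z).round(1))
E
python3 ring.py | grep -v rim
```

```text
large (array([605.3,  40.2]), np.float64(75.6), np.int64(292), array([ 81.,  82.,  85.,  86.,  87.,  88.,  89., 149., 150., 153., 157.,
       161., 164., 167.]))
med (array([595.1, 378.8]), np.float64(63.7), np.int64(292), array([-171., -171., -170., -163., -163., -112., -111., -108., -105.,
       -101.,  -97.,  -94.,  -92.,  -91.]))
med grip (array([469. , 347.6]), np.float64(-166.4), 287, np.float64(70.0), np.float64(18.0))
large grip S (array([614.5, 165.1]), np.float64(83.3), 251, np.float64(65.0), np.float64(27.0)) T (array([621.7, 175.4]), np.float64(-97.6), 64, np.float64(42.0), np.float64(14.0))
small grip S (array([ 446.3, -253. ]), np.float64(157.4), 218, np.float64(73.0), np.float64(23.0)) T (array([ 449.6, -253. ]), np.float64(159.6), 125, np.float64(61.0), np.float64(17.0))
med spout [577.48545226 303.00978841  84.        ] large spout T [532.50760318  69.06366488  70.        ] S [527.28385452  67.31701921  70.        ]
medgrip (array([475.3, 350.5]), np.float64(-166.8), 1028, np.float64(65.0), np.float64(19.0))
large grip (array([613.3, 147.6]), np.float64(-87.5), 555, np.float64(51.0), np.float64(16.0))
l [529.3  83.8  68. ]
l [523.3  56.5  68. ]
l [524.4  72.4  68. ]
m [592.8 305.3  82. ]
m [568.6 308.9  82. ]
m [580.4 307.   82. ]
```

```bash
python3 -m creep '[[0.05,-0.04,0.9,0],[0,0,0.9,0],[0,0,0.9,0],[0,0,0.9,0],[0,0,0.7,0],[0,0,0.38,0],[0,0,0,0]]' 0.3; python3 -m creep '[[0,0,0,0],[0,0,0,0],[0,0,0,0],[0,0,0,0]]' 1; python3 -m creep '[[0,0,-0.25,0],[0,0,-0.25,0],[0,0,-0.25,0],[0,0,-0.5,0],[0,0,-0.5,0],[0,0,0,0]]'; python3 snap.py wrist w3;python3 snap.py scene s3
```

```text
time: 4.82
tcp_pos: [485.2, 351.7, 42.9]
ee_rot: [0.993, 0.116, -0.001, 0.001]
contact_force: [-0.7, 0.1, -0.8]
gripper_width: 59.8
grasp_force: 0.0
time: 5.32
tcp_pos: [486.8, 353.2, 45.5]
ee_rot: [0.993, 0.116, 0.001, -0.0]
contact_force: [-0.5, -0.1, 5.3]
gripper_width: 18.8
grasp_force: 61.8
time: 6.08
tcp_pos: [487.8, 354.5, 117.4]
ee_rot: [0.993, 0.116, 0.003, -0.002]
contact_force: [1.0, -0.5, -4.4]
gripper_width: 18.8
grasp_force: 60.7
[565.00116594 372.80122997 259.72087619] [-0.30104043 -0.06747174 -0.95122144]
[ 49.63220521 273.92501712 779.94471621] [ 0.5372255  -0.26191101 -0.80174272]
```

```bash
python3 - <<'E'
import pickle,cv2,numpy as np
from ring import ring
a=pickle.load(open("w3.pkl","rb"))
for z in(150,156,162):print(ring(a,(120,0,430,250),z,63)[:4])
s=pickle.load(open("s3.pkl","rb"))["frame"][120:330,40:240]
cv2.imwrite("pics/c3.png",np.hstack([cv2.resize(a["frame"],(420,315)),cv2.resize(s,(300,315))])[...,::-1])
E
```

```text
(array([597.2, 380.4]), np.float64(66.7), np.int64(287), array([-171., -171., -171., -171., -171., -171., -170., -164., -164.,
       -164., -163., -163., -163., -163.]))
(array([595.5, 380. ]), np.float64(63.1), np.int64(287), array([-171., -171., -171., -171., -171., -171., -170., -164., -164.,
       -164., -163., -163., -163., -163., -162.]))
(array([593.6, 379.5]), np.float64(59.4), np.int64(289), array([-171., -171., -171., -171., -171., -171., -164., -164., -163.,
       -163., -163., -163., -162.]))
```

View pics/c3.png

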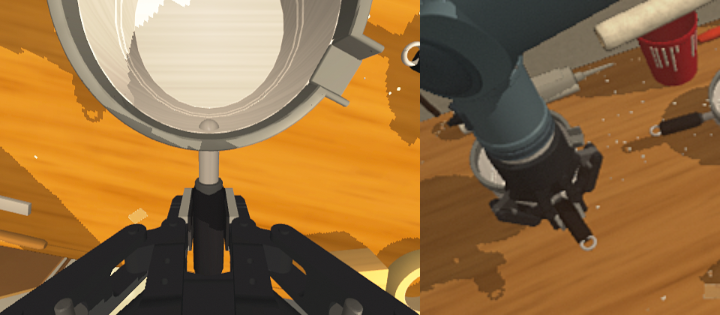

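The pan hangs level, with its axis 110.7 mm from the TCP along tool x (ring centre in w3 about (207,20)). Moving over the large pan.

```bash
python3 -m creep '[[0,0,-0.5,0],[0,0,-0.5,0],[-0.15,0.7,0,0],[-0.15,0.85,0,0],[-0.15,0.85,0,0],[-0.15,0.85,0,0],[-0.15,0.85,0,0],[-0.15,0.85,0,0],[-0.15,0.85,0,0],[-0.18,0.95,0,0]]'; python3 -m creep '[[0,0,0,0.6],[0,0,0,0.9],[0,0,0,0.9],[0,0,0,0.9],[0,0,0,0.9],[0,0,0,0.9],[0,0,0,0.9],[0,0,0,0.9],[0,0,0,0],[0,0,0,0]]'; python3 snap.py wrist w4;python3 - <<'E'
from rig import ctrl
from h import *
s=ctrl.get_state();m=R.from_quat(s["ee_rot"]).as_matrix();print(s["tcp_pos"],m[:,0],m[:,2])
d=np.array([502.2,80.4,0])-s["tcp_pos"];print(m.T@d/40,s["q"])
E
```

```text
time: 7.42
tcp_pos: [500.9, 78.4, 155.8]
ee_rot: [0.993, 0.117, 0.001, 0.0]
contact_force: [0.2, -0.2, -2.6]
gripper_width: 18.8
grasp_force: 60.7
time: 8.68
tcp_pos: [500.5, 79.0, 154.9]
ee_rot: [0.983, -0.183, 0.001, -0.0]
contact_force: [-0.0, -0.2, -3.5]
gripper_width: 19.1
grasp_force: 60.7
[575.03275999  50.21763043 296.86416792] [-0.29190781  0.11435941 -0.94958504]
[500.4188773   78.89295464 154.68530081] [ 9.32655771e-01 -3.60766591e-01  8.24813972e-04] [ 9.67638233e-04  2.15263325e-04 -9.99999509e-01]
[ 0.0247474  -0.04907673  3.86718182] [ 0.23299541  0.24449954 -0.52167923  1.98858715  0.14953628  0.94432516
 -2.3036071 ]
```

```bash
python3 -m creep '[[0.025,-0.05,0.4,0],[0,0,0.4,0],[0,0,0.35,0],[0,0,0.35,0],[0,0,0.35,0],[0,0,0.3,0],[0,0,0,0]]'; python3 snap.py wrist w5; python3 -c "
import cv2;a=cv2.imread('pics/w5.png');cv2.imwrite('pics/w5c.png',cv2.resize(a[100:300,130:430],(780,520)))"
```

```text
time: 9.6
tcp_pos: [500.7, 79.9, 66.8]
ee_rot: [0.983, -0.184, -0.001, 0.0]
contact_force: [-0.8, 0.0, -4.1]
gripper_width: 18.8
grasp_force: 60.7
[575.69422917  51.07705208 208.49042319] [-0.2955983   0.11433436 -0.94844573]
```

View pics/w5c.png

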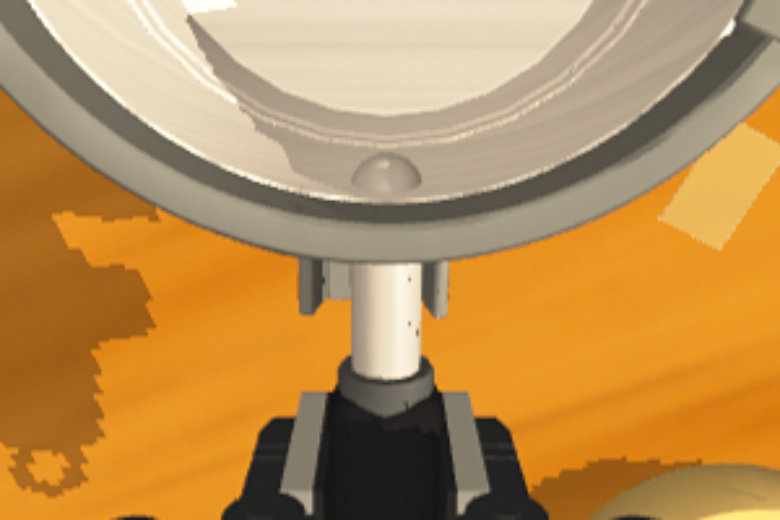

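The neck (x≈387) sits about 2 mm right of the middle of the lip's cheeks (322–424). I shift that much left and lower gently.

```bash
python3 -m creep '[[0,-0.055,0,0],[0,0,0.08,0],[0,0,0.08,0],[0,0,0,0]]'; python3 -m creep '[[0,0,0.06,0],[0,0,0.06,0],[0,0,0.06,0],[0,0,0,0]]'
```

```text
time: 10.15
tcp_pos: [502.2, 82.0, 61.4]
ee_rot: [0.983, -0.184, -0.0, 0.0]
contact_force: [0.7, 0.9, -3.1]
gripper_width: 18.8
grasp_force: 60.7
time: 10.65
tcp_pos: [502.3, 82.1, 54.2]
ee_rot: [0.983, -0.184, -0.0, 0.0]
contact_force: [-0.2, -0.4, -3.2]
gripper_width: 18.8
grasp_force: 60.7
```

```bash
python3 -m creep '[[0,0,0.05,0],[0,0,0.04,0],[0,0,0,0]]'; python3 -m creep '[[0,0,0.03,0],[0,0,0,0]]'
```

```text
time: 11.02
tcp_pos: [502.7, 82.3, 51.1]
ee_rot: [0.983, -0.184, 0.0, -0.0]
contact_force: [-1.7, -0.1, -0.5]
gripper_width: 18.9
grasp_force: 61.0
time: 11.28
tcp_pos: [502.8, 82.3, 50.7]
ee_rot: [0.983, -0.184, 0.0, 0.0]
contact_force: [-2.8, -0.7, 4.8]
gripper_width: 18.9
grasp_force: 61.8
```

Floor contact at 50.7 (expected 50.5), so the medium pan is home. Releasing.

```bash
python3 -m creep '[[0,0,0,0],[0,0,0,0],[0,0,-0.05,0]]' 0.3; python3 -m creep '[[0,0,-0.5,0],[0,0,-0.9,0],[0,0,-0.9,0],[0,0,-0.9,0],[0,0,-0.9,0],[-0.3,0.4,-0.9,0],[0,0,0,0]]' 0.3; python3 snap.py wrist w6; python3 - <<'E'
import pickle
from ring import *
a=pickle.load(open("w6.pkl","rb"))
print(ring(a,(100,0,470,250),70,75)[:4]);print(ring(a,(100,0,470,250),89,75)[:4])
E
```

```text
time: 11.65
tcp_pos: [502.8, 82.1, 51.7]
ee_rot: [0.983, -0.184, 0.0, -0.0]
contact_force: [-0.4, -0.0, 0.5]
gripper_width: 59.6
grasp_force: 0.0
time: 12.52
tcp_pos: [487.3, 71.3, 255.0]
ee_rot: [0.983, -0.185, 0.004, -0.0]
contact_force: [0.3, 0.2, -0.5]
gripper_width: 59.7
grasp_force: 0.0
[560.91406648  42.44088485 397.44082735] [-0.28609882  0.11436502 -0.95135068]
(array([605.2,  40.2]), np.float64(75.5), np.int64(303), array([ 80.,  81.,  82.,  84.,  88.,  89., 148., 149., 153., 154., 161.,
       162., 166., 167.]))
(array([602.6,  40.3]), np.float64(71.2), np.int64(303), array([ 80.,  81.,  82.,  84.,  88.,  88., 148., 149., 152., 154., 161.,
       162., 164., 166.]))
```

View pics/w6.png

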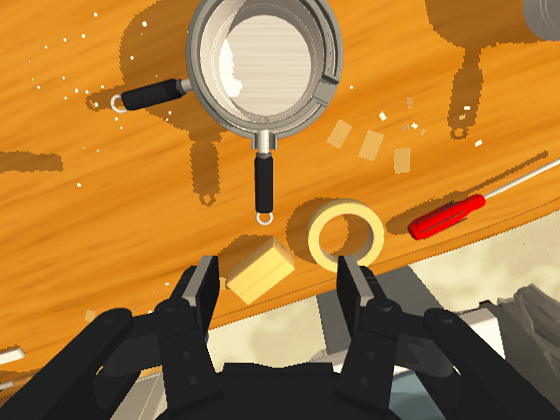

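The large pan has not moved (605.2,40.2), the medium neck sits in its lip at (265,135), and the medium spout is at about (330,94). Now to the small pan.

```bash
python3 -m creep '[[0.235,0.79,0,0],[0.235,0.79,0,0],[0.235,0.79,0,0],[0.235,0.79,0,0],[0.235,0.79,0,0],[0.235,0.79,0,0],[0.235,0.79,0,0],[0.235,0.79,0,0],[0.235,0.79,0,0],[0.235,0.79,0,0]]'; python3 -m creep '[[0,0,0,0]]'; python3 snap.py wrist w7; python3 - <<'E' 
import pickle
from ring import *
from m0 import grip
from rig import ctrl
a=pickle.load(open("w6.pkl","rb"))
print("MED grip",grip(a,(245,140,285,218),65.5+9))
c=np.array([606.1,42.2])
for p in((319,106),(340,80),(329,95)):
    w=onz(a,*p,87)[:2]-c;print("MED spout",np.degrees(np.arctan2(w[1],w[0]))%360,np.hypot(*w))
b=pickle.load(open("w7.pkl","rb"))
print("small",ring(b,(120,0,440,200),84,52)[:4],"grip",[grip(b,(x,100,x+140,240),83.5) for x in(180,210)])
s=ctrl.get_state();print(s["tcp_pos"],R.from_quat(s["ee_rot"]).as_matrix()[:,0])
E
```

```text
time: 13.82
tcp_pos: [458.2, -257.5, 249.5]
ee_rot: [0.983, -0.184, -0.002, -0.001]
contact_force: [0.4, -0.4, 0.2]
gripper_width: 60.0
grasp_force: 0.0
time: 13.95
tcp_pos: [457.1, -260.0, 249.5]
ee_rot: [0.982, -0.187, -0.002, 0.0]
contact_force: [-0.2, -0.0, -0.2]
gripper_width: 59.9
grasp_force: 0.0
[ 532.08196957 -289.37144052  391.14546555] [-0.29542585  0.11682889 -0.94819543]
med grip (array([469. , 347.6]), np.float64(-166.4), 287, np.float64(70.0), np.float64(18.0))
large grip S (array([614.5, 165.1]), np.float64(83.3), 251, np.float64(65.0), np.float64(27.0)) T (array([621.7, 175.4]), np.float64(-97.6), 64, np.float64(42.0), np.float64(14.0))
small grip S (array([ 446.3, -253. ]), np.float64(157.4), 218, np.float64(73.0), np.float64(23.0)) T (array([ 449.6, -253. ]), np.float64(159.6), 125, np.float64(61.0), np.float64(17.0))
med rim (array([591.9, 376.1]), np.float64(65.1))
large rim S (array([597. ,  38.3]), np.float64(78.9))
large rim T (array([604.7,  40.5]), np.float64(75.5))
small rim T (array([ 553.6, -294.7]), np.float64(53.5))
med spout [577.48545226 303.00978841  84.        ] large spout T [532.50760318  69.06366488  70.        ] S [527.28385452  67.31701921  70.        ]
MED grip (array([490.9,  86.8]), np.float64(158.5), 957, np.float64(62.0), np.float64(19.0))
MED spout 210.77108257389375 69.82515950169218
MED spout 233.69895963177302 76.370511120407
MED spout 221.48938755123726 72.13812776698725
small (array([ 554.2, -296.1]), np.float64(52.2), np.int64(318), array([154., 154., 154., 154., 154., 154., 154., 154., 154., 154., 154.,
       163., 163., 163., 163., 163., 163., 163., 163., 163., 163., 164.])) grip [(array([ 451.5, -256.5]), np.float64(159.3), 991, np.float64(66.0), np.float64(18.0)), (array([ 451.5, -256.5]), np.float64(159.3), 991, np.float64(66.0), np.float64(18.0))]
[ 457.8771674  -257.61715615  249.74193814] [ 0.93125373 -0.36435685 -0.00325303]
```

View pics/w7.png

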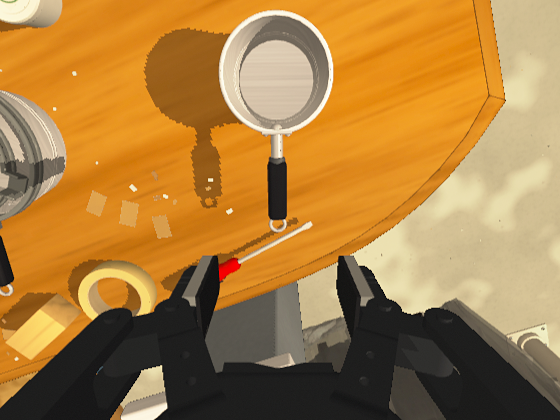

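The small pan is centred at (554.2,-296.1) with its grip along image x≈277, aligned with the fingers.

```bash
python3 -m creep '[[0.09,0.03,0.9,0],[0,0,0.9,0],[0,0,0.9,0],[0,0,0.9,0],[0,0,0.7,0],[0,0,0.5,0],[0,0,0,0],[0,0,0,0]]' 0.3; python3 -m creep '[[0,0,0,0],[0,0,0,0],[0,0,0,0],[0,0,0,0]]' 1; python3 -m creep '[[0,0,-0.25,0],[0,0,-0.25,0],[0,0,-0.25,0],[0,0,-0.5,0],[0,0,-0.5,0],[0,0,-0.5,0],[0,0,-0.5,0],[0,0,0,0],[0,0,0,0]]'; python3 snap.py wrist w8; python3 - <<'E'
import pickle
from ring import *
a=pickle.load(open("w8.pkl","rb"))
for z in(184,190,196):print(ring(a,(120,0,430,220),z,52)[:4])
E
```

```text
time: 15.0
tcp_pos: [462.5, -258.5, 60.1]
ee_rot: [0.983, -0.183, 0.0, -0.0]
contact_force: [1.2, -0.1, 0.2]
gripper_width: 59.4
grasp_force: 0.0
time: 15.5
tcp_pos: [462.2, -259.8, 60.5]
ee_rot: [0.983, -0.184, 0.001, 0.0]
contact_force: [-0.7, 0.8, 4.3]
gripper_width: 18.5
grasp_force: 61.9
time: 16.62
tcp_pos: [461.2, -259.2, 169.1]
ee_rot: [0.983, -0.184, -0.001, -0.0]
contact_force: [-0.5, 0.2, -1.9]
gripper_width: 18.9
grasp_force: 61.1
[ 535.96850211 -288.10460818  310.89621974] [-0.2939614   0.11504784 -0.94886811]
(array([ 554.1, -295.6]), np.float64(55.2), np.int64(402), array([153., 153., 153., 153., 153., 153., 154., 154., 154., 163., 163.,
       163., 164., 164., 164., 164., 164.]))
(array([ 553.2, -295.2]), np.float64(52.6), np.int64(404), array([153., 153., 153., 153., 153., 153., 154., 154., 163., 163., 163.,
       163., 164., 164., 164., 164.]))
(array([ 552.3, -294.8]), np.float64(50.0), np.int64(404), array([153., 153., 153., 153., 153., 154., 154., 154., 163., 163., 163.,
       164., 164., 164., 164.]))
```

```bash
python3 -m creep '[[0,0,-0.3,0],[-0.05,-0.6,0,0],[-0.05,-0.8,0,0],[-0.05,-0.8,0,0],[-0.05,-0.8,0,0],[-0.05,-0.8,0,0],[-0.05,-0.8,0,0],[-0.05,-0.8,0,0],[-0.05,-0.7,0,0],[0,0,0,0]]'; python3 -m creep '[[0,0,0,-0.96],[0,0,0,-1],[0,0,0,-1],[0,0,0,-1],[0,0,0,-1],[0,0,0,-1],[0,0,0,-1],[0,0,0,-1],[0,0,0,-1],[0,0,0,-1]]';  python3 -m creep '[[0,0,0,-1],[0,0,0,-1],[0,0,0,-1],[0,0,0,0],[0,0,0,0]]'; python3 - <<'E'
from rig import ctrl
from h import *
s=ctrl.get_state();m=R.from_quat(s["ee_rot"]).as_matrix();print(s["tcp_pos"],np.degrees(np.arctan2(m[1,0],m[0,0])))
d=np.array([534.6,-25.7,0])-s["tcp_pos"];print(m.T@d/40,s["q"])
E
```

```text
time: 17.92
tcp_pos: [535.8, -22.5, 182.1]
ee_rot: [0.983, -0.181, 0.0, -0.001]
contact_force: [-0.0, 0.0, -1.2]
gripper_width: 19.0
grasp_force: 61.1
time: 19.18
tcp_pos: [534.7, -28.1, 181.6]
ee_rot: [0.969, 0.247, -0.001, 0.0]
contact_force: [0.7, -0.3, -1.5]
gripper_width: 18.6
grasp_force: 61.1
time: 19.8
tcp_pos: [535.0, -27.1, 181.7]
ee_rot: [0.929, 0.37, -0.0, 0.0]
contact_force: [-0.5, -0.6, -1.3]
gripper_width: 18.8
grasp_force: 61.1
[535.00708462 -27.1450788  181.68335401] 43.44456412225549
[ 0.01988992 -0.03433326  4.54206562] [ 0.46129777  0.27052865 -0.55374386  1.89805251  0.16647062  1.01839363
 -0.97653859]
```

```bash
python3 -m creep '[[0.02,-0.035,0.4,0],[0,0,0.4,0],[0,0,0.4,0],[0,0,0.4,0],[0,0,0.4,0],[0,0,0.35,0],[0,0,0,0],[0,0,0,0]]'; python3 snap.py wrist w9; python3 -c "
import cv2;a=cv2.imread('pics/w9.png');cv2.imwrite('pics/w9c.png',cv2.resize(a[80:280,130:430],(780,520)))"
```

```text
time: 20.8
tcp_pos: [535.3, -24.5, 88.0]
ee_rot: [0.929, 0.371, 0.0, 0.0]
contact_force: [0.1, -0.9, -1.1]
gripper_width: 18.9
grasp_force: 61.0
[593.05423983  31.33410176 229.94437903] [-0.22713747 -0.21524427 -0.94977812]
```

View pics/w9c.png

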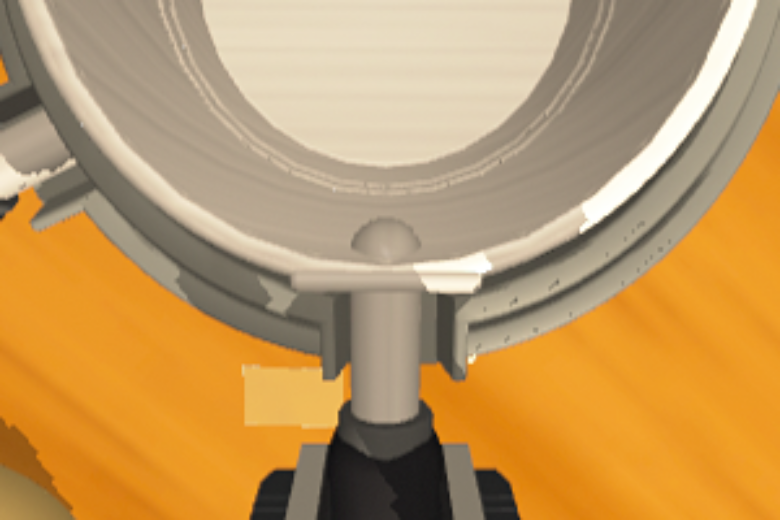

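The cheeks (323–468, middle 395) sit about 1.6 mm right of the neck (386). I shift +y and lower gently.

```bash
python3 -m creep '[[0,0.04,0,0],[0,0,0.08,0],[0,0,0.08,0],[0,0,0,0]]'; python3 -m creep '[[0,0,0.06,0],[0,0,0.06,0],[0,0,0.05,0],[0,0,0,0]]'
```

```text
time: 21.35
tcp_pos: [535.4, -25.7, 80.8]
ee_rot: [0.929, 0.371, -0.0, -0.0]
contact_force: [0.2, 0.0, -1.7]
gripper_width: 19.1
grasp_force: 61.0
time: 21.85
tcp_pos: [535.7, -25.8, 74.2]
ee_rot: [0.929, 0.371, -0.0, -0.0]
contact_force: [0.1, -0.1, -0.7]
gripper_width: 18.9
grasp_force: 61.0
```

```bash
python3 -m creep '[[0,0,0.05,0],[0,0,0.03,0],[0,0,0,0]]'; python3 -m creep '[[0,0,0.03,0],[0,0,0,0]]'
```

```text
time: 22.22
tcp_pos: [536.0, -25.8, 71.3]
ee_rot: [0.929, 0.371, 0.0, -0.0]
contact_force: [-0.9, -0.5, -1.4]
gripper_width: 18.6
grasp_force: 61.1
time: 22.48
tcp_pos: [536.1, -25.8, 70.8]
ee_rot: [0.929, 0.371, -0.0, 0.0]
contact_force: [-2.1, -0.4, 3.9]
gripper_width: 19.0
grasp_force: 61.8
```

Floor contact at 70.8 (expected 70.5). I release, rise and look.

```bash
python3 -m creep '[[0,0,0,0],[0,0,0,0],[0,0,-0.05,0]]' 0.3; python3 -m creep '[[0,0,-0.5,0],[0,0,-0.9,0],[0,0,-0.9,0],[0,0,-0.9,0],[0,0,-0.9,0],[-0.8,0.2,-0.5,0],[-0.8,0.2,0,0],[-0.5,0,0,0],[0,0,0,0],[0,0,0,0]]' 0.3; python3 snap.py wrist w10; python3 - <<'E'
import pickle
from ring import *
a=pickle.load(open("w10.pkl","rb"))
print(ring(a,(80,0,500,250),70,75)[:4])
cv2.imwrite("pics/w10c.png",cv2.resize(a["frame"][0:240,100:420,::-1],(800,600)))
E
```

```text
time: 22.85
tcp_pos: [535.8, -25.7, 71.9]
ee_rot: [0.929, 0.371, -0.0, -0.0]
contact_force: [0.1, 0.8, -0.2]
gripper_width: 60.1
grasp_force: 0.0
time: 24.1
tcp_pos: [486.9, -94.2, 257.0]
ee_rot: [0.928, 0.372, 0.001, 0.0]
contact_force: [0.6, 0.5, -0.3]
gripper_width: 60.3
grasp_force: 0.0
[544.41435321 -38.26199643 398.95452489] [-0.22595498 -0.2154284  -0.9500184 ]
(array([606.2,  47.8]), np.float64(82.8), np.int64(164), array([158., 158., 158., 159., 160., 161., 162., 163., 164., 165., 166.,
       167., 167., 168., 168.]))
```

View pics/w10c.png

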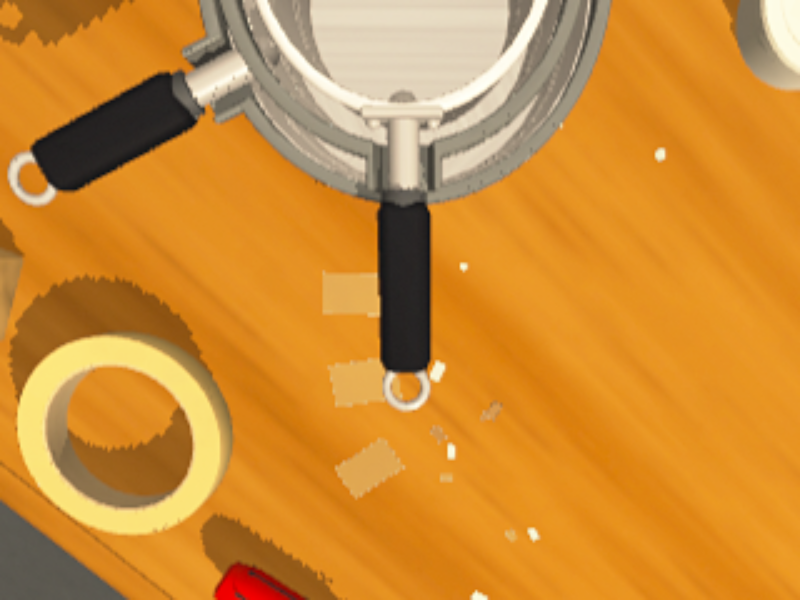

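The small pan's neck sits centred between the medium lip's cheeks at (404,165), and the medium neck is in the large lip at (220,80). The gripper is clear, so I hand in.

```bash
python3 -c "
from rig import ctrl
print(ctrl.finish_job())"
```

```text
the job is handed in; nothing more can be done
None
```

The three pans are nested: each neck sits in the lip below, with floor contact within 0.3 mm of the expected height. The job was handed in at about 24 s with the gripper clear; no verdict was returned.

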